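# Lock back a roller mixer's sprung belt tensioner

### The arm

A 6-joint arm with a two-finger parallel gripper is mounted at the origin on the work surface. World frame = base frame: x ahead of the robot, y to its left, z up, the work surface at z = 0. Lengths are in m, angles in rad, forces in N, time in s.
With the tool pointing down it reaches from about 0.35 to 0.975 m from the base axis. Payload 4.9 kg.
Tool frame: the origin (TCP) lies on the mounting face of the last link; the fingertips stand 173 mm ahead of it and the grasp point (between the pads) lies 155 mm ahead of it; z points along the fingers, y is the direction in which the jaws open and shut (so a half turn about z gives the same grasp; the last joint's range is limited). The gripper opens to 85 mm and grips with 20 to 120 N. Pads are 22 mm wide; open, the fingers measure 114 mm over their backs; the gripper's body (76 mm by 85 mm) begins 54 mm behind the grasp point. The pads swing forward as they close: fully open they stand 13 mm farther back than shut.
Start: joints at [1.056, 0.053, 1.613, -0, 1.476, -0.119], TCP at [0.241, 0.577, 0.405] pointing down, gripper open.
Joint ranges: [-3.01, 3.01], [-1.01, 2.22], [0.06, 2.58], [-1.02, 4.17], [0.09, 2.62], [-3.14, 3.14]. Speed limits (rad/s): [2.57, 2.57, 3.14, 3.14, 3.14, 3.14].

### API

Orientations are given as a unit quaternion [w, x, y, z].
In Python, from plant import manip gives the robot as it stands.
- The arm moves only by the tool play_rows, never from a script. Its argument "increments" is a list of rows, each an object with "offset": the shift along the tool's x, y, z in mm, a list of three; "twist": the turn about the tool's z in rad; "grip": the opening, from 0 (shut) to 1 (fully open). In form: [{"offset": [dx, dy, dz], "twist": twist, "grip": grip}, ...]. A call has 1 to 5 rows; each row is the pose to reach, as a shift and turn from the pose commanded when the call began, along the tool's axes at that moment; what a row does not reach only later rows make up. A row lasts 1/12 s, in which the tool goes at most 41.7 mm and 7.16 degrees, less where a joint would pass 70% of its speed; a pose out of reach is approached as far as the arm can. A call with a gripper value outside its range is refused whole. The fingers move at their own pace and stop on an object; the grip force is fixed at half the most. Time passes only in rows, so rows that repeat a pose let the fingers close. It gives the time, the measured TCP pose, the force and the opening at its end, in the units of the state.
- manip.state(): the state, without advancing time (a new reading comes with each control period).
- manip.grab_frame(name): name is "scene" or "top" or "wrist"; returns the picture (384x512x3 uint8, blue, green, red); there is no depth.
- manip.get_calibration(name): a dict with "fx", "fy", "cx", "cy" (pixels), "T" (4x4, takes a point from camera to world coordinates). Camera axes: x right, y down, z forward; pixel columns grow to the right and rows downward; lengths in m; the calibration is good to about 2 mm. A picture is of the moment at which its call begins: read the wrist's pose just before it. get_calibration takes no time and is no camera call; for the wrist camera it gives the pose at the moment of the call.
- manip.job_done(): hands the job in, once; it reports no verdict.
Trained networks look in the newest picture that a camera, given by its name, has taken for a name from the list of things; names that differ only in an ending like _2 or _b are one class to them, and where a whole thing is asked for, a point or a joint stands for the part that bears it (a point fixed in the world has none). Each returns a list of dicts, best first, with "p" (0 to 1); they miss things now and then, are a little off and sometimes report something else, mostly with a low value. They report only what shows in the picture. A call takes as long as a camera call. They do not tell look-alikes from the thing itself.
- manip.boxes_of(query, camera): "xyz" ([x, y, z] in m, in the coordinates of the camera as it stood for that picture, good to about 4 mm: the middle of the surface that is visible of it).
- manip.tip_of(query, camera): "xyz" ([x, y, z] in m, in the coordinates of the camera as it stood for that picture, good to about 4 mm: a listed point, or the origin of a listed thing).
The state is a dict: "time": time; "joint_pos": joint angles; "joint_vel": joint speeds; "joint_efforts": joint torques, N m; "tool_pos": TCP position; "tool_rot": TCP orientation; "contact_force": force on the tool from outside, world axes, zero at the start; "ft_torque": the same for the moment, N m; "gripper_width": opening from 0.0 (shut) to 1.0 (fully open).
Only numpy, scipy, OpenCV 4.12 (cv2) and the standard library are available. Lean on these libraries where they do the work, as an engineer would, in place of code of your own. Each camera call takes 0.05 s, during which the arm holds its last target. There are 200 camera calls.

### The job

Get the tube mixer ready for a new drive belt: take the locking pin from its stand, put it down into the eye of the sprung tensioner arm and use it to push the arm round until its pointer reads about the longest, middle line of the scale. Feel with light pressure for the middle one of the three lock holes under the eye, drop the pin fully home there so that it holds the arm back, and let go. Do not force the pin, do not let the arm snap back, and leave the other things on the bench where they are.

Things in the scene. Friction and masses are not known exactly. Their poses are not given: they have to be found in the camera images.
- drive: Drive side of a tube roller mixer, fixed: aluminium base plate 300 x 220 mm, 10 mm thick, with a white housing 100 mm high along its far side, two pulleys, and a tensioner arm. Origin on the bench under the plate, x towards the housing, y to the left, z up. The arm's upright pivot is at x = +60 mm, y = 0
- lock_hole (a point): NOMINAL place of the middle lock hole, at the top of the scale block, 44 mm above the bench, 120 mm from the pivot along -x of the drive (same axes). Scale block and holes are adjustable about the pivot: the real hole is up to 0.10 rad (12 mm) to either side along the arc (not measured). Holes are round, 13.5 mm wide, 34 mm deep; the outer two 0.30 rad (36 mm) to either side, also 120 mm out
- tensioner (a joint): angle of the sprung arm about its upright pivot (rad): 0 at rest on its stop, growing anticlockwise from above (its end goes to -y of the drive), at most 0.85. At 0.42 it points along -x of the drive, at the nominal middle hole. A spring drives it back to 0: about 3 N at the eye at rest, 6 N at 0.42. Scale lines on the block: longest at the middle hole, medium at the outer ones
- eye (a point): centre of the eye at the arm's end, at its top face, 66 mm above the bench, 120 mm from the pivot. A steel ring, hole 20 mm wide, 40 mm outside, 12 mm thick; its underside is 10 mm above the scale block. Axes turn with the arm: x from the eye to the pivot, y square to it (pushing goes to -y)
- pin_grip (a point): centre of the locking pin's grip, a black block 28 x 28 mm, 44 mm high, on a round steel shank 12 mm thick, 55 mm long, that points down. Axes square to the block, z up along the pin; the block's underside (shoulder) is 22 mm below this point, the tip 77 mm. It starts upright in its stand, shoulder on the stand's top. 100 to 170 g. Shoulder down on the eye, the tip is 33 mm deep in a lock hole
- pin_tip (a point): centre of the lower end of the pin's shank, slightly tapered (10 mm wide at the end, 12 mm from 3 mm up); 11 mm above the bench when the pin is fully home in a lock hole. While it pushes the arm the shank rubs in the eye, which can add up to 7 N of drag along the pin as it is lowered
- stand: grey plastic pin stand 70 x 70 x 58 mm, fixed, with an upright through hole 15 mm wide in its middle; origin under its centre
- rack: loose white tube rack 100 x 220 x 60 mm, to be left alone; origin under its centre
- bottle: loose amber bottle 56 mm wide, 110 mm high, to be left alone; origin under its centre
- jar: loose white jar 50 mm wide, 60 mm high, to be left alone; origin under its centre
- screwdriver: loose screwdriver lying on the bench, to be left alone
There are look-alikes about, which are no part of the job. Of the things shaped like the part that bears pin_grip, the black one is meant.

How it is judged:
On the way, in this order (a step that is already met when the one before it is completed fails the run):
1. the pin is in the eye while the arm is still near its rest (horizontal distance between pin_tip and eye below 0.009 m and z of pin_tip in the frame of eye below -0.004 m and value of joint tensioner below 0.15 rad), for 0.05 s.
2. the pin in the eye has pushed the arm to about the middle line (horizontal distance between pin_tip and eye below 0.009 m and z of pin_tip in the frame of eye below -0.004 m and value of joint tensioner above 0.24 rad), for 0.1 s.
At the end, for the whole second after the job is handed in: the pin stands upright (within 0.15 rad) through the eye and in the middle lock hole, fully home (tip no more than 16 mm above the bench, so at most 5 mm short of the shoulder resting on the eye), holding the arm between 0.245 and 0.535 rad, at rest and let go (horizontal distance between pin_tip and eye below 0.01 m and z of pin_tip in the frame of drive below 0.016 m and angle between pin_tip's own z axis and vertical below 0.15 rad and value of joint tensioner between 0.245 and 0.535 rad and linear speed of pin below 0.02 m/s); the robot touches nothing.
It fails at once if the pin is forced: more than 60 N between it and the scale block or the tensioner arm (contact force between pin and sector above 60 N or contact force between pin and tensioner above 60 N).
It fails at once if the arm snaps back (velocity of joint tensioner below -2.5 rad/s).
It fails at once if the tube rack, bottle, jar or screwdriver is moved by more than 20 mm (distance of any of rack, bottle, jar, screwdriver from where it was at the start of the episode above 0.02 m).
It also fails if it takes over 67 s, if anything falls off the work surface, if the arm or the gripper's body presses on something with over 40 N, if the wrist force passes 120 N, or if a joint passes its speed limit or range.

## Working session

There is one attempt and no reset: what is moved stays moved. The work goes in short steps, Python scripts to look and compute and a tool call to move; the robot and the scene stay as the last step left them, time stands still between calls to the robot, and variables do not carry over. Pictures are saved under pics/ and viewed, about 8 in all and at most 12, crops included, and the job is handed in when it is done.

Besides the shell and the picture viewer there is one more tool, called after ">>>" by a JSON object that holds its "api" and its "payload". play_rows: Moves the arm, as the interface text tells. Its arguments: {"type":"object","properties":{"increments":{"type":"array"}},"required":["increments"]}

```bash
mkdir -p pics; cat > h.py <<'E'
import numpy as np, cv2
from plant import manip
def world(cam,p):
    T=np.array(manip.get_calibration(cam)["T"]); return T[:3,:3]@np.array(p)+T[:3,3]
def look(cam,queries,tag=None):
    im=manip.grab_frame(cam)
    if tag: cv2.imwrite(f"pics/{tag}.png",im)
    for fn,q in queries:
        for d in getattr(manip,fn)(q,cam)[:4]:
            w=world(cam,d["xyz"]); c=manip.get_calibration(cam); x,y,z=d["xyz"]
            print(cam,fn,q,round(d["p"],2),w.round(4),"px",round(c["fx"]*x/z+c["cx"]),round(c["fy"]*y/z+c["cy"]))
    return im
def ray(cam,u,v,z):
    c=manip.get_calibration(cam);T=np.array(c["T"])
    d=T[:3,:3]@np.array([(u-c["cx"])/c["fx"],(v-c["cy"])/c["fy"],1]);o=T[:3,3]
    return o+d*(z-o[2])/d[2]
E
python3 - <<'E'
from h import *
q=[("tip_of",n) for n in ["pin_grip","eye","drive","stand","pin_tip"]]
a=look("top",q,"top0"); b=look("scene",q[:4],"scene0")
cv2.imwrite("pics/both.png",np.vstack([a,b])[:, :] if 0 else cv2.resize(np.hstack([a,b]),(800,300)))
s=manip.state();print(s)
E
```

```text
top tip_of pin_grip 0.63 [0.4388 0.1818 0.078 ] px 186 218
top tip_of pin_grip 0.42 [0.5005 0.2754 0.08  ] px 159 199
top tip_of pin_grip 0.41 [0.5904 0.3155 0.0757] px 148 172
top tip_of eye 0.9 [ 0.5532 -0.0011  0.064 ] px 242 186
top tip_of drive 0.71 [ 0.5959 -0.0566 -0.0051] px 259 176
top tip_of stand 0.87 [0.498  0.2753 0.0009] px 164 202
top tip_of stand 0.58 [0.462  0.4246 0.0019] px 121 211
top tip_of pin_tip 0.58 [ 0.6664  0.37   -0.0046] px 140 154
top tip_of pin_tip 0.42 [0.3911 0.2855 0.0021] px 160 232
top tip_of pin_tip 0.42 [ 0.5992  0.3113 -0.0036] px 156 173
scene tip_of pin_grip 0.68 [0.3903 0.29   0.0739] px 371 179
scene tip_of pin_grip 0.68 [0.4317 0.1772 0.0739] px 329 179
scene tip_of pin_grip 0.67 [0.5992 0.3117 0.0738] px 368 224
scene tip_of pin_grip 0.48 [0.4976 0.2785 0.0797] px 361 197
scene tip_of eye 0.62 [ 0.5502 -0.0033  0.0612] px 255 193
scene tip_of drive 0.81 [ 0.5946 -0.0562 -0.0054] px 233 217
scene tip_of drive 0.38 [4.905e-01 2.721e-01 1.000e-04] px 355 219
scene tip_of stand 0.9 [ 4.928e-01  2.748e-01 -3.000e-04] px 356 220
{'time': 0.55, 'joint_pos': array([ 1.05604620e+00,  5.27006766e-02,  1.61286014e+00,  1.77704909e-06,
        1.47600629e+00, -1.18967165e-01]), 'joint_vel': array([ 1.82551142e-03, -4.47861445e-04, -1.27627833e-03, -3.94244445e-04,
        7.99495074e-05, -1.17768038e-03]), 'joint_efforts': array([-1.30414872e-03, -3.93312764e+01, -3.70138979e+01, -1.30630474e-04,
        9.66333355e-04, -1.28842281e-06]), 'tool_pos': array([0.24093336, 0.57668569, 0.404727  ]), 'tool_rot': array([3.14017128e-06, 1.96602484e-01, 9.80483280e-01, 1.24152645e-05]), 'contact_force': array([1.12773754, 0.04553719, 0.22909235]), 'ft_torque': array([0.07159314, 0.00304987, 0.00256132]), 'gripper_width': 0.9998841694656797}
```

View pics/top0.png

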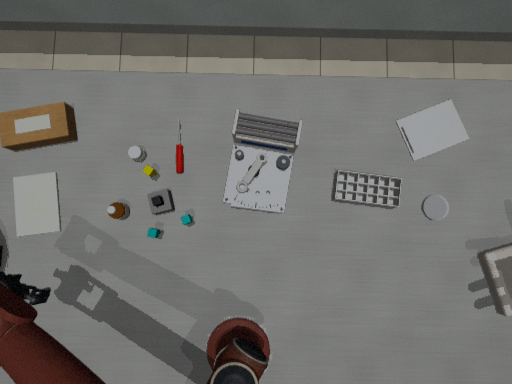

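View pics/scene0.png

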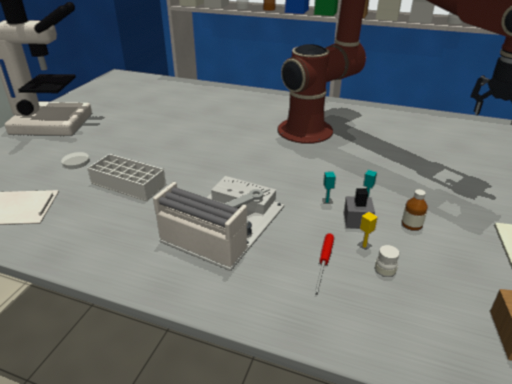

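The black pin stands in its grey stand at about (158,201) in the top view. Teal and yellow look-alikes are around it, and the eye is at (242,188). Next I go closer for wrist views.

```bash
cat >> h.py <<'E'
from scipy.spatial.transform import Rotation as Ro
def R():
    w,x,y,z=manip.state()["tool_rot"]; return Ro.from_quat([x,y,z,w]).as_matrix()
def off(target): # world TCP target -> tool-axes offset mm
    s=manip.state(); return (R().T@(np.array(target)-s["tool_pos"])*1000).round(1)
E
python3 - <<'E'
from h import *
T=np.array(manip.get_calibration("wrist")["T"]); s=manip.state()
print("cam in tool",(R().T@(T[:3,3]-s["tool_pos"])).round(3),(R().T@T[:3,:3]).round(3))
print(off([0.45,0.276,0.40]), R().round(3))
E
```

```text
cam in tool [0.083 0.    0.031] [[-0.    -0.948 -0.318]
 [ 1.    -0.    -0.   ]
 [ 0.    -0.318  0.948]]
[-308.8 -196.8    4.7] [[-0.923  0.386  0.   ]
 [ 0.386  0.923  0.   ]
 [-0.     0.    -1.   ]]
```

>>> {"api": "play_rows", "payload": {"increments": [{"offset":[-34,-22,0],"twist":0,"grip":1},{"offset":[-68,-44,0],"twist":0,"grip":1},{"offset":[-102,-66,0],"twist":0,"grip":1},{"offset":[-136,-88,0],"twist":0,"grip":1},{"offset":[-170,-110,0],"twist":0,"grip":1}]}}

```text
time: 0.97
tool_pos: [0.3559, 0.4081, 0.4049]
tool_rot: [0.0, 0.196, 0.981, 0.0]
contact_force: [0.7, 0.9, 0.5]
gripper_width: 0.996
```

>>> {"api": "play_rows", "payload": {"increments": [{"offset":[-34,-22,0],"twist":0,"grip":1},{"offset":[-68,-44,0],"twist":0,"grip":1},{"offset":[-102,-66,0],"twist":0,"grip":1},{"offset":[-138,-86,0],"twist":0,"grip":1},{"offset":[-138,-86,0],"twist":0,"grip":1}]}}

```text
time: 1.38
tool_pos: [0.4527, 0.2725, 0.405]
tool_rot: [0.001, 0.2, 0.98, -0.001]
contact_force: [-0.7, 1.2, -0.9]
gripper_width: 0.998
```

```bash
python3 - <<'E'
from h import *
look("wrist",[("tip_of","pin_grip"),("tip_of","stand"),("boxes_of","pin_grip")],"w1")
print(manip.state()["tool_pos"],manip.state()["contact_force"])
E
```

```text
wrist tip_of pin_grip 0.96 [0.4339 0.1835 0.0708] px 165 192
wrist tip_of pin_grip 0.76 [0.5941 0.3159 0.0775] px 333 274
wrist tip_of pin_grip 0.64 [0.383  0.2913 0.0842] px 238 105
wrist tip_of pin_grip 0.57 [0.4896 0.2853 0.0767] px 274 205
wrist tip_of stand 0.61 [0.4902 0.2872 0.0044] px 271 185
wrist boxes_of pin_grip 0.98 [0.5849 0.3136 0.0838] px 329 273
wrist boxes_of pin_grip 0.93 [0.383  0.2949 0.1025] px 240 107
wrist boxes_of pin_grip 0.65 [0.4855 0.2826 0.1008] px 271 213
wrist boxes_of pin_grip 0.56 [0.4291 0.1955 0.092 ] px 166 192
[0.44925343 0.27753016 0.40475347] [-0.40618362 -0.08065825 -0.23971094]
```

View pics/w1.png

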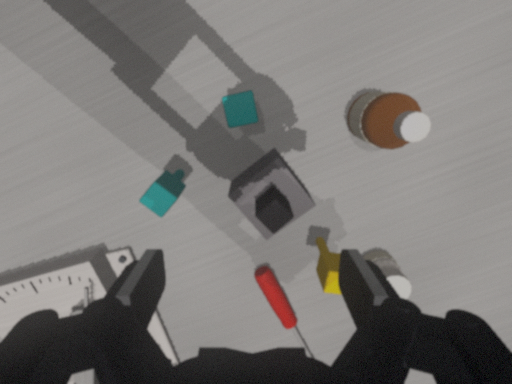

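The black pin top is at about (273,211) in the wrist view, with the stand turned roughly 45° to the image. I enlarge it to read the corners.

```bash
python3 - <<'E'
from h import *
im=cv2.imread("pics/w1.png")[140:250,220:325]
im=(255*(im/255.)**0.5).astype(np.uint8)
cv2.imwrite("pics/c1.png",cv2.resize(im,None,fx=5,fy=5,interpolation=cv2.INTER_CUBIC))
E
```

```text
(no output)
```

View pics/c1.png

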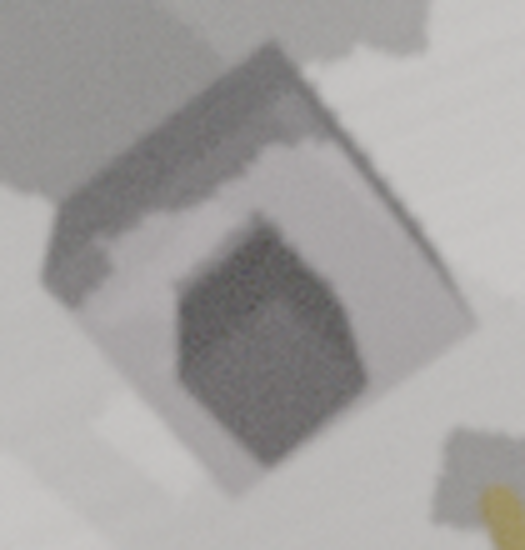

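Corners of the block's top face in the full picture are about (273.6,199.6), (293.2,215.6), (273.6,233.4) and (256,215.6).

```bash
python3 - <<'E'
from h import *
P=[ray("wrist",u,v,.102) for u,v in [(273.6,199.6),(293.2,215.6),(273.6,233.4),(256,215.6)]]
P=np.array(P);c=P.mean(0);print(P.round(4),c)
e=np.diff(np.vstack([P,P[:1]]),axis=0);print(np.linalg.norm(e,axis=1),np.degrees(np.arctan2(e[:,1],e[:,0]))%90)
print("tool y ang",np.degrees(np.arctan2(R()[1,1],R()[0,1])))
# second view: triangulate top & scene net
for cam in ("top","scene"):
    print(cam)
a=manip.get_calibration("scene");print(ray("top",158,200,.102),ray("scene",361.5,191,.102))
E
```

```text
[[0.4735 0.2903 0.102 ]
 [0.4962 0.3018 0.102 ]
 [0.5067 0.2773 0.102 ]
 [0.4823 0.2685 0.102 ]] [0.48968609 0.28448583 0.102     ]
[0.02548221 0.02664472 0.02592168 0.02348847] [26.86413101 23.15219372 19.81089684 22.05719106]
tool y ang 67.34743490047417
top
scene
[0.49601794 0.27169607 0.102     ] [0.50104526 0.2768543  0.102     ]
```

```bash
python3 - <<'E'
import re
s=open('h.py').read()
s=s.replace('''    T=np.array(manip.get_calibration(cam)["T"]); return''','''    T=TT if TT is not None and cam=="wrist" else np.array(manip.get_calibration(cam)["T"]); return''')
s=s.replace('def world','TT=None\ndef world').replace('    im=manip.grab_frame','    global TT\n    if cam=="wrist": TT=np.array(manip.get_calibration(cam)["T"])\n    im=manip.grab_frame')
s=s.replace('c=manip.get_calibration(cam);T=np.array(c["T"])\n','c=manip.get_calibration(cam);T=TT if TT is not None and cam=="wrist" else np.array(c["T"])\n')
open('h.py','w').write(s)
from h import *
im=look("wrist",[("tip_of","pin_grip"),("tip_of","stand")],"w2")
a=cv2.imread("pics/w1.png")[175:240,245:305]
r=cv2.matchTemplate(im,a,cv2.TM_CCOEFF_NORMED);_,m,_,l=cv2.minMaxLoc(r)
dx,dy=l[0]-245,l[1]-175;print(m,dx,dy)
P=np.array([ray("wrist",u+dx,v+dy,.102) for u,v in [(273.6,199.6),(293.2,215.6),(273.6,233.4),(256,215.6)]]);c=P.mean(0);print(P.round(4),c)
e=np.diff(np.vstack([P,P[:1]]),axis=0);print(np.linalg.norm(e,axis=1),np.degrees(np.arctan2(e[:,1],e[:,0]))%90)
print(manip.state()["tool_pos"])
E
```

```text
wrist tip_of pin_grip 0.73 [0.4379 0.1797 0.0733] px 161 199
wrist tip_of pin_grip 0.72 [0.3882 0.2853 0.0822] px 234 115
wrist tip_of pin_grip 0.59 [0.4916 0.2779 0.0806] px 267 212
wrist tip_of stand 0.74 [0.462  0.4211 0.0033] px 366 123
wrist tip_of stand 0.68 [0.4934 0.2775 0.0019] px 265 190
0.9832215309143066 -4 5
[[0.4768 0.2849 0.102 ]
 [0.4997 0.2964 0.102 ]
 [0.5103 0.2716 0.102 ]
 [0.4857 0.2629 0.102 ]] [0.49311809 0.27895645 0.102     ]
[0.02563667 0.02693146 0.02609953 0.02373611] [26.60724877 23.1986295  19.51804819 22.10173373]
[0.44881661 0.27819678 0.40470049]
```

```bash
python3 - <<'E'
from h import *
print(off([0.4955,0.277,0.33]))
E
```

```text
[-43.6  16.8  74.7]
```

>>> {"api": "play_rows", "payload": {"increments": [{"offset":[-10,4,15],"twist":-0.12,"grip":1},{"offset":[-20,8,30],"twist":-0.24,"grip":1},{"offset":[-30,12,45],"twist":-0.36,"grip":1},{"offset":[-40,16,60],"twist":-0.48,"grip":1},{"offset":[-44,17,75],"twist":-0.6,"grip":1}]}}

```text
time: 2.15
tool_pos: [0.497, 0.2769, 0.3291]
tool_rot: [0.0, -0.106, 0.994, 0.0]
contact_force: [0.1, -0.2, 0.0]
gripper_width: 0.995
```

>>> {"api": "play_rows", "payload": {"increments": [{"offset":[0,0,0],"twist":-0.1,"grip":1},{"offset":[0,0,0],"twist":-0.19,"grip":1},{"offset":[0,0,0],"twist":-0.19,"grip":1},{"offset":[0,0,0],"twist":-0.19,"grip":1},{"offset":[0,0,0],"twist":-0.19,"grip":1}]}}

```text
time: 2.57
tool_pos: [0.4964, 0.2765, 0.33]
tool_rot: [0.0, -0.195, 0.981, 0.0]
contact_force: [0.6, -0.8, 0.4]
gripper_width: 1.001
```

```bash
python3 - <<'E'
from h import *
im=look("wrist",[("tip_of","pin_grip"),("tip_of","stand")],"w3")
print(manip.state()["tool_pos"],np.degrees(np.arctan2(R()[1,1],R()[0,1])),manip.state()["joint_vel"].round(3))
c=manip.get_calibration("wrist")
q=TT[:3,:3].T@(np.array([.495,.277,.1])-TT[:3,3]);u=int(c["fx"]*q[0]/q[2]+c["cx"]);v=int(c["fy"]*q[1]/q[2]+c["cy"]);print(u,v)
a=im[max(0,v-75):v+75,max(0,u-75):u+75]
a=(255*(a/255.)**0.5).astype(np.uint8)
cv2.imwrite("pics/c3.png",cv2.resize(a,None,fx=4,fy=4,interpolation=cv2.INTER_CUBIC))
E
```

```text
wrist tip_of pin_grip 0.96 [0.4368 0.1813 0.0726] px 157 75
wrist tip_of pin_grip 0.88 [0.4958 0.2772 0.0797] px 252 201
wrist tip_of pin_grip 0.59 [0.3886 0.2877 0.0804] px 328 68
wrist tip_of pin_grip 0.56 [0.596  0.3141 0.0802] px 247 315
wrist tip_of stand 0.95 [0.4931 0.2784 0.002 ] px 254 172
[0.4966103  0.27605726 0.33000795] 112.56073882632154 [-0.004 -0.     0.002 -0.001  0.    -0.006]Traceback (most recent call last):
  File "<stdin>", line 5, in <module>
TypeError: 'NoneType' object is not subscriptable
```

>>> {"api": "play_rows", "payload": {"increments": [{"offset":[0,1,25],"twist":0,"grip":1},{"offset":[0,1,50],"twist":0,"grip":1},{"offset":[0,1,70],"twist":0,"grip":1},{"offset":[0,1,87],"twist":0,"grip":1},{"offset":[0,1,87],"twist":0,"grip":1}]}}

```text
time: 3.13
tool_pos: [0.4946, 0.276, 0.2385]
tool_rot: [-0.004, -0.196, 0.981, -0.001]
contact_force: [-1.4, -0.8, -0.2]
gripper_width: 1.0
```

>>> {"api": "play_rows", "payload": {"increments": [{"offset":[0,0,0],"twist":0,"grip":0.5},{"offset":[0,0,0],"twist":0,"grip":0.0},{"offset":[0,0,0],"twist":0,"grip":0.0},{"offset":[0,0,0],"twist":0,"grip":0.0},{"offset":[0,0,0],"twist":0,"grip":0.0}]}}

```text
time: 3.55
tool_pos: [0.4969, 0.277, 0.2444]
tool_rot: [0.001, -0.196, 0.981, 0.0]
contact_force: [1.1, 0.1, 2.2]
gripper_width: 0.317
```

>>> {"api": "play_rows", "payload": {"increments": [{"offset":[0,0,0],"twist":0,"grip":0},{"offset":[0,0,0],"twist":0,"grip":0}]}}

```text
time: 3.72
tool_pos: [0.497, 0.277, 0.2444]
tool_rot: [0.001, -0.196, 0.981, 0.0]
contact_force: [-0.4, 1.0, 5.5]
gripper_width: 0.32
```

>>> {"api": "play_rows", "payload": {"increments": [{"offset":[0,0,-30],"twist":0,"grip":0},{"offset":[0,0,-65],"twist":0,"grip":0},{"offset":[0,0,-100],"twist":0,"grip":0},{"offset":[0,0,-135],"twist":0,"grip":0},{"offset":[0,0,-165],"twist":0,"grip":0}]}}

```text
time: 4.13
tool_pos: [0.4961, 0.2766, 0.4097]
tool_rot: [0.0, -0.196, 0.981, 0.0]
contact_force: [0.5, 0.5, -0.9]
gripper_width: 0.317
```

```bash
python3 - <<'E'
from h import *
print(off([0.52,0.07,0.41]),R().round(3),manip.state()["gripper_width"],manip.state()["contact_force"])
E
```

```text
[  57.3 -200.    -0.3] [[-0.923 -0.384  0.001]
 [-0.384  0.923  0.   ]
 [-0.001 -0.    -1.   ]] 0.31677517724026966 [ 0.45426581  0.51795151 -0.918348  ]
```

>>> {"api": "play_rows", "payload": {"increments": [{"offset":[10,-36,0],"twist":0.06,"grip":0},{"offset":[21,-74,0],"twist":0.12,"grip":0},{"offset":[32,-113,0],"twist":0.18,"grip":0},{"offset":[43,-152,0],"twist":0.24,"grip":0},{"offset":[52,-180,0],"twist":0.3,"grip":0}]}}

```text
time: 4.55
tool_pos: [0.5172, 0.088, 0.4071]
tool_rot: [-0.0, -0.045, 0.999, -0.0]
contact_force: [0.0, -0.3, -1.3]
gripper_width: 0.313
```

>>> {"api": "play_rows", "payload": {"increments": [{"offset":[0,-20,0],"twist":0,"grip":0},{"offset":[0,-20,0],"twist":0,"grip":0},{"offset":[0,-20,0],"twist":0,"grip":0},{"offset":[0,-20,0],"twist":0,"grip":0}]}}

```text
time: 4.88
tool_pos: [0.5192, 0.071, 0.4072]
tool_rot: [-0.0, -0.047, 0.999, 0.0]
contact_force: [0.4, -0.1, -0.3]
gripper_width: 0.316
```

```bash
python3 - <<'E'
import h
from h import *
im=look("wrist",[("tip_of","eye"),("tip_of","drive"),("tip_of","lock_hole"),("tip_of","pin_tip"),("tip_of","pin_grip")],"w4")
np.save("T4.npy",h.TT)
cv2.imwrite("pics/w4b.png",cv2.resize(im,(768,576),interpolation=cv2.INTER_CUBIC))
print(manip.state()["tool_pos"],np.degrees(np.arctan2(R()[1,1],R()[0,1])))
E
```

```text
wrist tip_of eye 0.6 [ 0.5504 -0.0017  0.0697] px 180 194
wrist tip_of eye 0.55 [0.5168 0.0694 0.2411] px 248 256
wrist tip_of drive 0.74 [ 0.5939 -0.0526 -0.0006] px 153 204
wrist tip_of pin_tip 0.96 [0.432  0.1797 0.0022] px 350 94
wrist tip_of pin_tip 0.9 [ 0.3884  0.2881 -0.0016] px 449 64
wrist tip_of pin_tip 0.79 [0.5946 0.313  0.0024] px 424 229
wrist tip_of pin_tip 0.57 [0.5184 0.0715 0.166 ] px 251 205
wrist tip_of pin_grip 0.85 [0.5974 0.3119 0.0768] px 457 260
wrist tip_of pin_grip 0.8 [0.3898 0.2864 0.0809] px 504 58
wrist tip_of pin_grip 0.77 [0.5194 0.0698 0.2431] px 248 263
wrist tip_of pin_grip 0.67 [0.4365 0.1816 0.0719] px 373 101
[0.5192702  0.07143857 0.40764087] 95.478101128261
```

View pics/w4b.png

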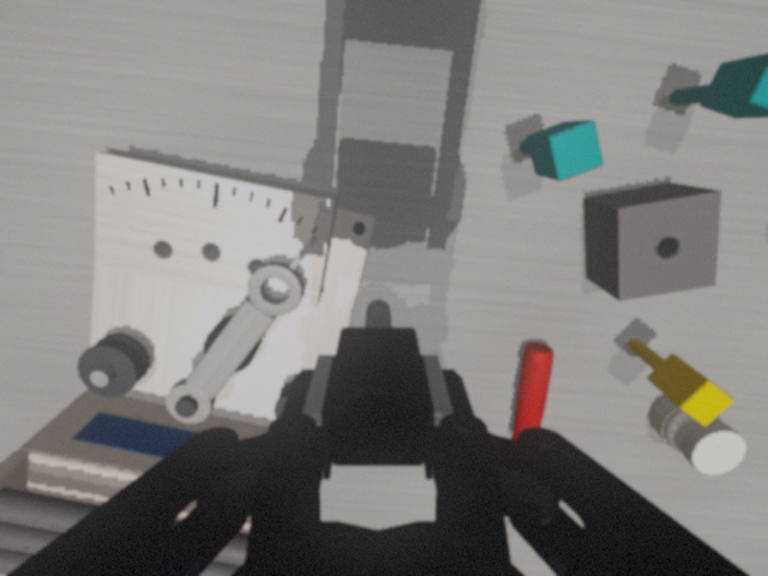

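The pin is held upright. In this 1.5x view the eye centre is at (275,289), the pivot at (188,403), the left hole at (163,249), the middle hole at (211,252) and the longest line at (215,195).

```bash
python3 - <<'E'
import h
from h import *
h.TT=np.load("T4.npy")
r=lambda u,v,z: h.ray("wrist",u/1.5,v/1.5,z)
eye=r(275,289,.066); hole=r(211,252,.044); left=r(163,249,.044); right=r(257,267,.044); line0=r(217,207,.044); line1=r(216,183,.044)
piv=r(188,403,.066)
for n in "eye hole left right line0 line1 piv".split(): print(n,globals()[n].round(4))
L=lambda p:(np.linalg.norm((p-piv)[:2]).round(4),np.arctan2(*(p-piv)[1::-1]).round(3))
for n in "eye hole left right line0 line1".split(): print(n,L(globals()[n]))
# pivot from circle of 3 holes/eye with r=.12
from scipy.optimize import least_squares
f=lambda p:[np.hypot(*(q[:2]-p))-.12 for q in (eye,hole,left)]
s=least_squares(f,piv[:2]);print(s.x,s.fun)
for n in "eye hole left right line0 line1".split(): print(n,(np.arctan2(*(globals()[n][:2]-s.x)[::-1])%6.283).round(3))
E
```

```text
eye [0.5495 0.0007 0.066 ]
hole [ 0.5326 -0.0522  0.044 ]
left [ 0.5337 -0.0879  0.044 ]
right [ 0.5412 -0.0177  0.044 ]
line0 [ 0.4984 -0.0471  0.044 ]
line1 [ 0.4813 -0.0476  0.044 ]
piv [ 0.6508 -0.0651  0.066 ]
eye (np.float64(0.1207), np.float64(2.565))
hole (np.float64(0.1188), np.float64(3.033))
left (np.float64(0.1193), np.float64(-2.949))
right (np.float64(0.1194), np.float64(2.734))
line0 (np.float64(0.1534), np.float64(3.024))
line1 (np.float64(0.1704), np.float64(3.038))
[ 0.65151566 -0.06307021] [ 0.00027066 -0.00063774  0.00041452]
eye 2.583
hole 3.05
left 3.349
right 2.752
line0 3.038
line1 3.051
```

>>> {"api": "play_rows", "payload": {"increments": [{"offset":[-6,-19,10],"twist":0,"grip":0},{"offset":[-12,-38,30],"twist":0,"grip":0},{"offset":[-18,-57,50],"twist":0,"grip":0},{"offset":[-24,-75,70],"twist":0,"grip":0},{"offset":[-24,-75,78],"twist":0,"grip":0}]}}

```text
time: 5.6
tool_pos: [0.5503, -0.0035, 0.3266]
tool_rot: [-0.002, -0.046, 0.999, -0.0]
contact_force: [0.0, 0.7, -1.6]
gripper_width: 0.317
```

>>> {"api": "play_rows", "payload": {"increments": [{"offset":[0,0,0],"twist":0,"grip":0},{"offset":[0,0,0],"twist":0,"grip":0},{"offset":[0,0,0],"twist":0,"grip":0}]}}

```text
time: 5.85
tool_pos: [0.5505, -0.001, 0.331]
tool_rot: [0.001, -0.048, 0.999, -0.0]
contact_force: [-0.5, -0.5, -1.1]
gripper_width: 0.316
```

```bash
python3 - <<'E'
import h
from h import *
im=look("wrist",[("tip_of","eye"),("tip_of","pin_tip"),("tip_of","pin_grip")],"w5")
np.save("T5.npy",h.TT)
cv2.imwrite("pics/w5b.png",cv2.resize(im[80:280,130:380],(750,600),interpolation=cv2.INTER_CUBIC))
s=manip.state();print(s["tool_pos"],np.degrees(np.arctan2(R()[1,1],R()[0,1])),s["contact_force"])
E
```

```text
wrist tip_of eye 0.92 [ 0.5504 -0.0031  0.0699] px 248 196
wrist tip_of pin_tip 0.9 [0.5529 0.0035 0.0901] px 257 209
wrist tip_of pin_tip 0.68 [0.4339 0.1778 0.0005] px 457 69
wrist tip_of pin_grip 0.69 [ 0.5503 -0.0022  0.1671] px 248 261
[ 0.55047806 -0.00121752  0.33108949] 95.45306025611012 [ 0.61034291  0.79325082 -1.90998911]
```

View pics/w5b.png

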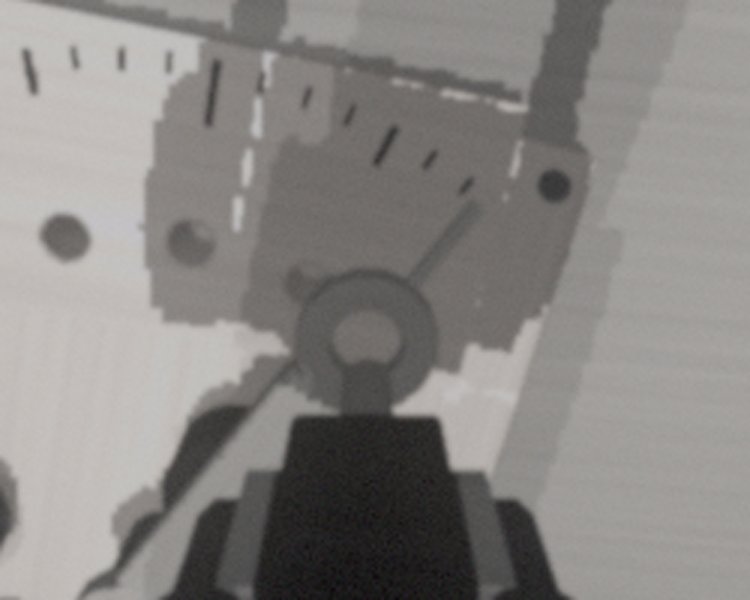

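The tip end is at about (368,366) in this 3x crop, lined up with the eye at (368,337). The middle hole is at (190,241).

```bash
python3 - <<'E'
import h
from h import *
h.TT=np.load("T5.npy")
r=lambda u,v,z: h.ray("wrist",u/3+130,v/3+80,z).round(4)
print("eye",r(368,338,.066),"hole",r(190,242,.044),"left",r(66,238,.044),"tip",r(368,370,.0897))
E
```

```text
eye [5.487e-01 2.000e-04 6.600e-02] hole [ 0.5321 -0.0526  0.044 ] left [ 0.5343 -0.088   0.044 ] tip [5.488e-01 1.000e-04 8.970e-02]
```

>>> {"api": "play_rows", "payload": {"increments": [{"offset":[0,0,8],"twist":0,"grip":0},{"offset":[0,0,16],"twist":0,"grip":0},{"offset":[0,0,22],"twist":0,"grip":0},{"offset":[0,0,26],"twist":0,"grip":0},{"offset":[0,0,29],"twist":0,"grip":0}]}}

```text
time: 6.47
tool_pos: [0.5499, -0.0017, 0.2992]
tool_rot: [-0.001, -0.047, 0.999, 0.0]
contact_force: [-0.5, -0.0, -1.5]
gripper_width: 0.318
```

>>> {"api": "play_rows", "payload": {"increments": [{"offset":[0,0,4],"twist":0,"grip":0},{"offset":[0,0,8],"twist":0,"grip":0},{"offset":[0,0,11],"twist":0,"grip":0},{"offset":[0,0,11],"twist":0,"grip":0},{"offset":[0,0,11],"twist":0,"grip":0}]}}

```text
time: 6.88
tool_pos: [0.5503, -0.0018, 0.2896]
tool_rot: [-0.0, -0.047, 0.999, 0.0]
contact_force: [-0.3, 0.2, -1.9]
gripper_width: 0.315
```

```bash
cat > arc.py <<'E'
from h import *
s=manip.state();t=s["tool_pos"]; A=R()
P=np.array([.6515,-.0635]);d=np.array([.0017,-.0013])
rel=t[:2]-d-P;print("tip r,ang",np.hypot(*rel),np.arctan2(rel[1],rel[0])%6.283)
for a in [2.63,2.68,2.73,2.78,2.83,2.88,2.93,2.98,3.02,3.05]:
    w=P+.12*np.array([np.cos(a),np.sin(a)])+d
    print(a,w.round(4),(A[:2,:2].T@(w-t[:2])*1000).round(1))
E
python3 arc.py
```

```text
tip r,ang 0.1206688844712012 2.592213447978029
2.63 [ 0.5486 -0.0061] [ 2.1 -4.1]
2.68 [ 0.5458 -0.0114] [ 5.4 -9.1]
2.73 [ 0.5432 -0.0168] [  8.4 -14.3]
2.78 [ 0.541  -0.0223] [ 11.2 -19.6]
2.83 [ 0.539 -0.028] [ 13.7 -25. ]
2.88 [ 0.5373 -0.0338] [ 16.  -30.6]
2.93 [ 0.5359 -0.0396] [ 17.9 -36.3]
2.98 [ 0.5348 -0.0455] [ 19.6 -42. ]
3.02 [ 0.5341 -0.0502] [ 20.7 -46.7]
3.05 [ 0.5337 -0.0538] [ 21.4 -50.2]
```

>>> {"api": "play_rows", "payload": {"increments": [{"offset":[2.1,-4.1,-1],"twist":0,"grip":0},{"offset":[5.4,-9.1,-1],"twist":0,"grip":0},{"offset":[8.4,-14.3,-1],"twist":0,"grip":0},{"offset":[11.2,-19.6,-1],"twist":0,"grip":0},{"offset":[13.7,-25,-1],"twist":0,"grip":0}]}}

```text
time: 7.3
tool_pos: [0.539, -0.0283, 0.2911]
tool_rot: [0.001, -0.047, 0.999, 0.001]
contact_force: [2.6, 3.7, -0.6]
gripper_width: 0.322
```

>>> {"api": "play_rows", "payload": {"increments": [{"offset":[2.3,-5.6,0],"twist":0,"grip":0},{"offset":[4.2,-11.3,0],"twist":0,"grip":0},{"offset":[5.9,-17,0],"twist":0,"grip":0},{"offset":[7,-21.7,0],"twist":0,"grip":0},{"offset":[7,-21.7,0],"twist":0,"grip":0}]}}

```text
time: 7.72
tool_pos: [0.5339, -0.0509, 0.2911]
tool_rot: [0.0, -0.046, 0.999, 0.001]
contact_force: [1.9, 5.9, 0.0]
gripper_width: 0.317
```

```bash
python3 - <<'E'
import h
from h import *
im=look("wrist",[("tip_of","eye"),("tip_of","pin_tip"),("tip_of","pin_grip")],"w6")
np.save("T6.npy",h.TT)
cv2.imwrite("pics/w6b.png",cv2.resize(im[80:280,130:380],(750,600),interpolation=cv2.INTER_CUBIC))
s=manip.state();print(s["tool_pos"],s["tool_rot"],s["contact_force"])
E
python3 arc.py
```

```text
wrist tip_of eye 0.91 [ 0.5305 -0.0463  0.0686] px 258 212
wrist tip_of pin_tip 0.63 [ 0.5353 -0.0489  0.0472] px 253 206
wrist tip_of pin_grip 0.94 [ 0.5332 -0.0522  0.1248] px 248 259
[ 0.53401918 -0.05021999  0.29109343] [ 1.55372420e-04 -4.68693739e-02  9.98900784e-01  6.79495519e-04] [ 1.80899278  5.60788448 -0.95197308]
tip r,ang 0.12006933503453167 3.019862293599148
2.63 [ 0.5486 -0.0061] [-18.6  42.6]
2.68 [ 0.5458 -0.0114] [-15.3  37.6]
2.73 [ 0.5432 -0.0168] [-12.3  32.4]
2.78 [ 0.541  -0.0223] [-9.5 27.1]
2.83 [ 0.539 -0.028] [-7.  21.6]
2.88 [ 0.5373 -0.0338] [-4.8 16.1]
2.93 [ 0.5359 -0.0396] [-2.8 10.4]
2.98 [ 0.5348 -0.0455] [-1.2  4.6]
3.02 [ 0.5341 -0.0502] [-0.1 -0. ]
3.05 [ 0.5337 -0.0538] [ 0.7 -3.6]
```

View pics/w6b.png

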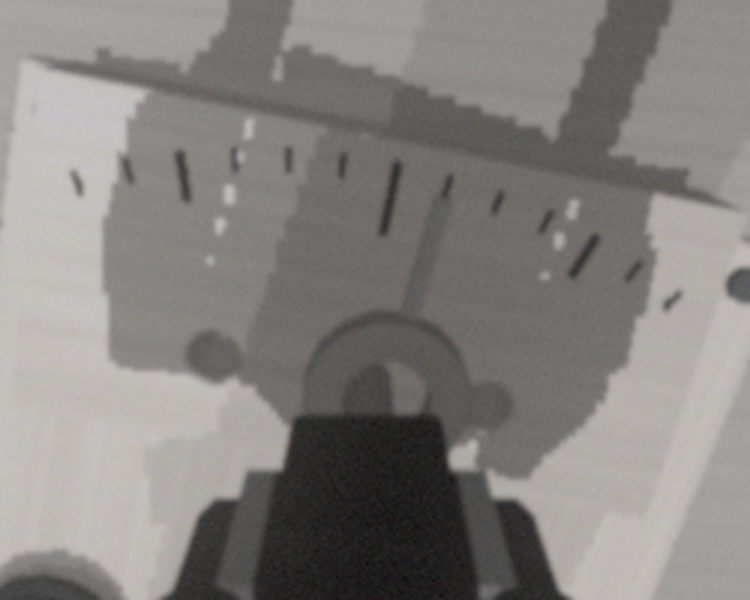

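The pointer stands about one small line short of the longest line. The outer holes show at (214,356) and (490,405), which lets me check the middle one.

```bash
python3 - <<'E'
import h
from h import *
h.TT=np.load("T6.npy")
r=lambda u,v,z: h.ray("wrist",u/3+130,v/3+80,z).round(4)
P=np.array([.6515,-.0635])
for n,p in dict(left=r(214,356,.044),right=r(490,405,.044),line=r(390,199,.044),eye=r(388,385,.066),tip=r(367,398,.05)).items():
  q=p[:2]-P;print(n,p,np.hypot(*q).round(4),(np.arctan2(q[1],q[0])%6.283).round(3))
E
```

```text
left [ 0.5338 -0.0881  0.044 ] 0.1202 3.347
right [ 0.5407 -0.017   0.044 ] 0.1202 2.744
line [ 0.4901 -0.048   0.044 ] 0.1621 3.046
eye [ 0.5289 -0.0451  0.066 ] 0.124 2.993
tip [ 0.5392 -0.0489  0.05  ] 0.1132 3.012
```

>>> {"api": "play_rows", "payload": {"increments": [{"offset":[0.5,-3.1,0],"twist":0,"grip":0},{"offset":[0.5,-3.1,0],"twist":0,"grip":0},{"offset":[0.5,-3.1,2],"twist":0,"grip":0},{"offset":[0.5,-3.1,4],"twist":0,"grip":0},{"offset":[0.5,-3.1,5.5],"twist":0,"grip":0}]}}

```text
time: 8.33
tool_pos: [0.5336, -0.0532, 0.2855]
tool_rot: [-0.001, -0.047, 0.999, 0.001]
contact_force: [-0.0, 5.2, 1.5]
gripper_width: 0.32
```

>>> {"api": "play_rows", "payload": {"increments": [{"offset":[0,0,1],"twist":0,"grip":0},{"offset":[0,0,2],"twist":0,"grip":0},{"offset":[0,0,2],"twist":0,"grip":0}]}}

```text
time: 8.58
tool_pos: [0.5336, -0.0532, 0.2834]
tool_rot: [-0.001, -0.047, 0.999, 0.001]
contact_force: [0.6, 4.9, 0.4]
gripper_width: 0.32
```

>>> {"api": "play_rows", "payload": {"increments": [{"offset":[0,0,1],"twist":0,"grip":0},{"offset":[0,0,2],"twist":0,"grip":0},{"offset":[0,0,3],"twist":0,"grip":0},{"offset":[0,0,3],"twist":0,"grip":0}]}}

```text
time: 8.92
tool_pos: [0.5336, -0.0531, 0.2805]
tool_rot: [-0.0, -0.047, 0.999, 0.001]
contact_force: [-0.5, 4.9, 0.2]
gripper_width: 0.32
```

>>> {"api": "play_rows", "payload": {"increments": [{"offset":[0,0,1.5],"twist":0,"grip":0},{"offset":[0,0,3],"twist":0,"grip":0},{"offset":[0,0,4.5],"twist":0,"grip":0},{"offset":[0,0,6],"twist":0,"grip":0},{"offset":[0,0,6],"twist":0,"grip":0}]}}

```text
time: 9.33
tool_pos: [0.5336, -0.0531, 0.2744]
tool_rot: [-0.0, -0.047, 0.999, 0.001]
contact_force: [0.1, 5.7, 0.2]
gripper_width: 0.324
```

>>> {"api": "play_rows", "payload": {"increments": [{"offset":[0,0,2],"twist":0,"grip":0},{"offset":[0,0,4],"twist":0,"grip":0},{"offset":[0,0,6],"twist":0,"grip":0},{"offset":[0,0,8],"twist":0,"grip":0},{"offset":[0,0,10],"twist":0,"grip":0}]}}

```text
time: 9.75
tool_pos: [0.5338, -0.0531, 0.2648]
tool_rot: [-0.0, -0.047, 0.999, 0.001]
contact_force: [-0.9, 5.9, 1.4]
gripper_width: 0.32
```

>>> {"api": "play_rows", "payload": {"increments": [{"offset":[0,0,2],"twist":0,"grip":0},{"offset":[0,0,4],"twist":0,"grip":0},{"offset":[0,0,6],"twist":0,"grip":0},{"offset":[0,0,8],"twist":0,"grip":0},{"offset":[0,0,8],"twist":0,"grip":0}]}}

```text
time: 10.17
tool_pos: [0.5337, -0.0531, 0.2564]
tool_rot: [-0.0, -0.047, 0.999, 0.001]
contact_force: [1.4, 7.0, -0.4]
gripper_width: 0.318
```

>>> {"api": "play_rows", "payload": {"increments": [{"offset":[0,0,1],"twist":0,"grip":0},{"offset":[0,0,2],"twist":0,"grip":0},{"offset":[0,0,3],"twist":0,"grip":0},{"offset":[0,0,3],"twist":0,"grip":0}]}}

```text
time: 10.5
tool_pos: [0.5338, -0.0532, 0.2536]
tool_rot: [-0.0, -0.047, 0.999, 0.001]
contact_force: [0.7, 5.7, 0.8]
gripper_width: 0.32
```

>>> {"api": "play_rows", "payload": {"increments": [{"offset":[0,0,0.7],"twist":0,"grip":0},{"offset":[0,0,1.4],"twist":0,"grip":0},{"offset":[0,0,1.4],"twist":0,"grip":0}]}}

```text
time: 10.75
tool_pos: [0.5339, -0.0532, 0.2526]
tool_rot: [-0.0, -0.047, 0.999, 0.001]
contact_force: [0.1, 5.2, 2.6]
gripper_width: 0.32
```

>>> {"api": "play_rows", "payload": {"increments": [{"offset":[0,0.3,0.5],"twist":0,"grip":0},{"offset":[0,0.6,1],"twist":0,"grip":0},{"offset":[0,0.9,1],"twist":0,"grip":0},{"offset":[0,0.9,1],"twist":0,"grip":0}]}}

```text
time: 11.08
tool_pos: [0.534, -0.0526, 0.2525]
tool_rot: [-0.0, -0.047, 0.999, -0.0]
contact_force: [-2.1, 5.3, 6.9]
gripper_width: 0.318
```

```bash
python3 - <<'E'
import h
from h import *
im=look("scene",[("tip_of","eye"),("tip_of","pin_grip"),("tip_of","pin_tip")],"s7")
look("wrist",[("tip_of","eye"),("tip_of","pin_grip")],"w7")
print(manip.state()["tool_pos"],manip.state()["contact_force"])
E
```

```text
scene tip_of eye 0.75 [ 0.5345 -0.0505  0.0657] px 242 185
scene tip_of pin_grip 0.86 [0.5999 0.3129 0.0749] px 369 224
scene tip_of pin_grip 0.66 [ 0.5335 -0.0526  0.0881] px 241 178
scene tip_of pin_grip 0.65 [0.3872 0.2913 0.072 ] px 371 180
scene tip_of pin_grip 0.51 [0.4328 0.1777 0.0747] px 329 179
scene tip_of pin_tip 0.78 [ 0.4353  0.1833 -0.0032] px 328 202
scene tip_of pin_tip 0.63 [0.5963 0.3099 0.0009] px 364 246
scene tip_of pin_tip 0.6 [0.3914 0.2836 0.001 ] px 365 200
wrist tip_of pin_grip 0.88 [ 0.5319 -0.0516  0.0875] px 253 258
[ 0.53395835 -0.0525904   0.25249301] [-1.49755463  5.3749259   6.35664205]
```

The shoulder has seated: z stopped at 0.2525, the force rose, and the grip height reads 0.088 as it should. I let go.

>>> {"api": "play_rows", "payload": {"increments": [{"offset":[0,0,0],"twist":0,"grip":0.4},{"offset":[0,0,0],"twist":0,"grip":0.6},{"offset":[0,0,0],"twist":0,"grip":0.8},{"offset":[0,0,0],"twist":0,"grip":0.8},{"offset":[0,0,0],"twist":0,"grip":0.8}]}}

```text
time: 11.85
tool_pos: [0.5337, -0.0528, 0.2506]
tool_rot: [-0.0, -0.047, 0.999, -0.0]
contact_force: [-0.5, 0.1, -0.6]
gripper_width: 0.798
```

>>> {"api": "play_rows", "payload": {"increments": [{"offset":[0,0,-10],"twist":0,"grip":0.8},{"offset":[0,0,-30],"twist":0,"grip":0.8},{"offset":[0,0,-60],"twist":0,"grip":0.8},{"offset":[0,0,-95],"twist":0,"grip":0.8},{"offset":[0,0,-130],"twist":0,"grip":0.8}]}}

```text
time: 12.27
tool_pos: [0.5334, -0.0524, 0.3823]
tool_rot: [-0.001, -0.047, 0.999, -0.0]
contact_force: [1.8, 0.2, 0.2]
gripper_width: 0.799
```

>>> {"api": "play_rows", "payload": {"increments": [{"offset":[0,0,0],"twist":0,"grip":0.8},{"offset":[0,0,0],"twist":0,"grip":0.8},{"offset":[0,0,0],"twist":0,"grip":0.8}]}}

```text
time: 12.52
tool_pos: [0.5336, -0.0525, 0.381]
tool_rot: [0.0, -0.047, 0.999, -0.0]
contact_force: [0.4, -0.0, -0.3]
gripper_width: 0.8
```

```bash
python3 - <<'E'
import h
from h import *
a=look("scene",[("tip_of","eye"),("tip_of","pin_grip")])
b=look("wrist",[("tip_of","eye"),("tip_of","pin_grip")],"w8")
print(manip.state()["tool_pos"],manip.state()["contact_force"],manip.state()["gripper_width"])
cv2.imwrite("pics/end.png",np.hstack([cv2.resize(b,(400,300)),cv2.resize(a[120:270,140:340],(400,300),interpolation=cv2.INTER_CUBIC)]))
E
```

```text
scene tip_of eye 0.71 [ 0.5336 -0.0481  0.0645] px 243 186
scene tip_of eye 0.18 [ 0.4588  0.4195 -0.0031] px 411 224
scene tip_of pin_grip 0.83 [0.5983 0.3109 0.0745] px 368 224
scene tip_of pin_grip 0.5 [ 0.5383 -0.0517  0.0856] px 241 180
scene tip_of pin_grip 0.46 [0.385  0.2918 0.0744] px 372 178
wrist tip_of eye 0.65 [ 0.532  -0.0449  0.0692] px 259 180
wrist tip_of pin_grip 0.93 [ 0.5333 -0.0521  0.087 ] px 251 186
[ 0.53353874 -0.052411    0.37937691] [-0.02993069  0.12813247 -0.7945082 ] 0.7979917851562774
```

View pics/end.png

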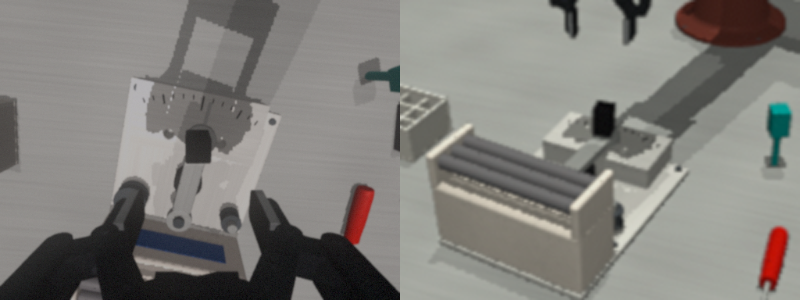

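The pin stands upright through the eye in the middle hole (left half, about (198,145)). The arm is held near the longest line and the gripper is clear, so I hand it in.

```bash
python3 -c "
from plant import manip
print(manip.job_done())"
```

```text
the job is handed in; nothing more can be done
None
```

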